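# Draw the bench brush out of the sump tray through its hatch

### The arm

A 7-joint arm with a two-finger parallel gripper is mounted at the origin on a cart in front of the work surface, level with it; the furniture and walls round the work are solid. World frame = base frame: x ahead of the robot, y to its left, z up, the work surface at z = 0. Lengths are in m, angles in rad, forces in N, time in s.
With the tool pointing down it reaches from about 0.425 to 0.8 m from the base axis. Payload 8.3 kg.
Tool frame: the origin (TCP) lies on the centre line of the jaws, within the pads' length; the fingertips stand 11 mm ahead of it and the grasp point (between the pads) lies 8 mm behind it; z points along the fingers, y is the line along which they close (so a half turn about z gives the same grasp; the last joint's range is limited). The gripper opens to 85 mm and grips with 20 to 120 N. Pads are 22 mm wide; open, the fingers measure 114 mm over their backs; the gripper's body (76 mm by 85 mm) begins 54 mm behind the grasp point. The pads swing forward as they close: fully open they stand 13 mm farther back than shut.
Start: joints at [-1.35, 0.383, 0.016, 1.37, -0.006, 1.388, -0.046], TCP at [0.175, 0.6, 0.242] pointing down, gripper open.
Joint ranges: [-2.95, 2.95], [-0.25, 2.06], [-1.52, 1.56], [0.18, 2.33], [-1.44, 4.58], [0.02, 2.06], [-3.01, 3.01]. Speed limits (rad/s): [2.39, 2.39, 3.01, 3.01, 3.14, 3.14, 3.14].

### API

Orientations are given as [roll, pitch, yaw] about the fixed x, y, z axes, in that order (R = Rz(yaw) Ry(pitch) Rx(roll)).
In Python, from station import env gives the robot as it stands.
- The arm moves only by the tool move_arm, never from a script. Its argument "series" is text: rows parted by semicolons, each of 7 numbers parted by spaces: the shift along the world's x, y, z in m, then the turn, a rotation vector about the world's x, y, z in units of 6 degrees (1.0 is 6 degrees), then the closure, from 0 (fully open) to 1 (shut). In form: x y z wx wy wz jaw; .... A call has 1 to 5 rows; each row is the pose to reach, as a shift and turn from the pose commanded when the call began; what a row does not reach only later rows make up. A row lasts 1/12 s, in which the tool goes at most 41.7 mm and 7.16 degrees, less where a joint would pass 70% of its speed; a pose out of reach is approached as far as the arm can. A call with a gripper value outside its range is refused whole. The fingers move at their own pace and stop on an object; "force" is the grip in N (left out, the last holds). Time passes only in rows, so rows that repeat a pose let the fingers close. It gives the time, the measured TCP pose, the force, the opening and the grip force at its end, in the units of the state.
- env.read_state(): the state, without advancing time (a new reading comes with each control period).
- env.grab_frame(name): name is "scene" or "top" or "wrist"; returns a dict with "pixels" (384x512x3 uint8, red, green, blue), "fx", "fy", "cx", "cy" (pixels), "R" (3x3) and "t" (3): a world point X has camera coordinates R X + t. Camera axes: x right, y down, z forward; pixel columns grow to the right and rows downward; lengths in m; the calibration is good to about 2 mm. A picture is of the moment at which its call begins. There is no depth.
- env.job_done(): hands the job in; it is judged then, once.
The state is a dict: "time": time; "joints": joint angles; "qvel": joint speeds; "tau": joint torques, N m; "position": TCP position; "ee_rot": TCP orientation; "ft_force": force on the tool from outside, world axes, zero at the start; "torque": the same for the moment, N m; "gripper_width": finger opening in m; "grasp_force": force on a finger pad.
Only numpy, scipy, OpenCV 4.12 (cv2) and the standard library are available. Lean on these libraries where they do the work, as an engineer would, in place of code of your own. Each camera call takes 0.05 s, during which the arm holds its last target. There are 200 camera calls.

### The job

The bench brush has been left lying inside the covered sump tray, and the opening in the cover is shorter than the brush. Take it by its wooden handle, tilt it and draw it out through the opening handle first, without forcing it against the tray or cover or disturbing the bottle, cup and tape roll beside the tray. Finish while still holding the brush still in the gripper, all of it clear above the cover, slanting with the bristle end well below the handle and over the opening so that it can drip back in.

Things in the scene. Friction and masses are not known exactly. Their poses are not given: they have to be found in the camera images.
- sump: Fixed black tray, 280 x 180 mm, with a fixed aluminium cover 284 x 184 x 4 mm, its top 64 mm, its underside 60 mm above the bench. Origin: centre of its underside; x along its length, towards the end with the opening; z up. Floor 4 mm above the bench; cavity 268 x 168 mm. A drain spigot sticks out 24 mm on the +y side.
- hatch (a point): Centre of the only opening in the cover, at the height of the cover's top: a rectangular hole 135 mm along the tray's x and 115 mm along its y, 47.5 mm from the tray's origin towards +x (it spans x = -20 to +115 mm, y = -57.5 to +57.5 mm in the tray's frame). Axes as the tray's.
- brush: Loose wooden brush 190 x 28 x 38 mm, about 70 g, lying bristles down on the tray floor, handle in view, bristle half under the cover. Origin under its middle at bristle-tip level; y to the handle end, z up to its back. Wood: bar 28 mm wide, z 24 to 38, y -95 to 95 mm. Bristles (rigid): y -91 to 7, z 0 to 25 mm, 22 mm wide; free space under the handle beyond y 7.
- handle_end (a point): End of the brush's handle, brush frame (0, 95, 31) mm.
- bristle_end (a point): Outermost bristle tips at the head end, brush frame (0, -91, 0) mm.
- head_back (a point): Back edge of the wood at the head end, brush frame (0, -95, 38) mm.
- bottle: Bystander: white bottle with black cap, 51 mm across, 131 mm high, standing on the bench beside the tray; origin at its underside, z up.
- cup: Bystander: small lidded white sample cup, 54 mm across, 28 mm high, standing beside the tray; origin at its underside, z up.
- tape_roll: Bystander: roll of masking tape, 98 mm across, 48 mm high, lying flat beside the tray; origin at its underside.
Not all that is in view belongs to the job. Of the things that look like the brush, the largest one is meant.

How it is judged:
By the outcome, as a careful person would: the job done as asked, in the order asked, and still so for the second after the job is handed in, while the arm keeps its last pose, push and grip.
It also fails if it takes over 35 s, if anything falls off the work surface, if the arm or the gripper's body presses on something with over 40 N, if the wrist force passes 120 N, or if a joint passes its speed limit or range.

## Working session

There is one attempt and no reset: what is moved stays moved. The work goes in short steps, Python scripts to look and compute and a tool call to move; the robot and the scene stay as the last step left them, time stands still between calls to the robot, and variables do not carry over. Pictures are saved under pics/ and viewed, at most 10 in all, crops included, and the job is handed in when it is done.

Besides the shell and the picture viewer there is one more tool, called after "Call:" as name(argument=value, ...) on one line, values as JSON. move_arm: Moves the arm, as the interface text tells. Its arguments: {"type":"object","properties":{"series":{"type":"string"},"force":{"type":"number"}},"required":["series"]}

```bash
mkdir -p pics; ls; python3 - <<'E'
from station import env
import cv2,json,numpy as np
for n in("scene","top"):
    f=env.grab_frame(n); cv2.imwrite(f"pics/{n}0.png",f["pixels"][:,:,::-1])
    print(n,f["fx"],f["fy"],f["cx"],f["cy"],np.round(f["R"],4).tolist(),np.round(f["t"],4).tolist())
print(env.read_state())
E
```

```text
pics
scene 356.7585868664769 356.7585868664769 253.30161593806812 195.51054149302632 [[0.7097, -0.7044, -0.0114], [-0.5137, -0.5063, -0.6927], [0.4822, 0.4975, -0.7211]] [-0.3677, 0.3633, 0.8198]
top 468.4240126620478 468.4240126620478 254.00286096572543 188.6291823498297 [[-0.026, -0.9996, -0.0075], [-0.9989, 0.0263, -0.0389], [0.039, 0.0065, -0.9992]] [0.0672, 0.5191, 1.2946]
{'time': 0.1, 'joints': array([-1.3499088 ,  0.38413879,  0.01637774,  1.37105942, -0.00630376,
        1.38822573, -0.04648694]), 'qvel': array([ 0.00099762, -0.00070786, -0.00122832, -0.00367439,  0.00064113,
        0.0005227 ,  0.00016601]), 'tau': array([ 3.94513962e-03, -6.29131365e+01,  8.48238654e-01, -3.72760856e+01,
        1.67636771e-02,  1.03183708e-02, -1.68513429e-05]), 'position': array([0.17483495, 0.59958136, 0.24138372]), 'ee_rot': array([-3.13981064e+00,  2.33937444e-05,  2.85787836e+00]), 'ft_force': array([ 0.91458922, -0.16138074,  0.70906034]), 'torque': array([-0.01913747, -0.01907489,  0.01707424]), 'grasp_force': 0.0, 'gripper_width': 0.08530320144348433}
```

View pics/top0.png

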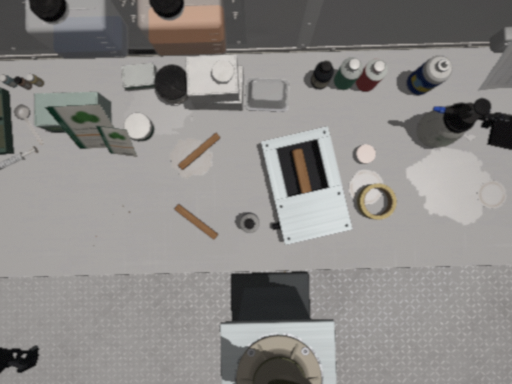

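View pics/scene0.png

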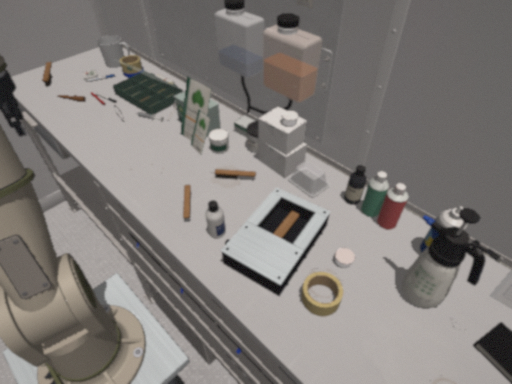

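Top view: the brush in the tray shows at about (303,170). Candidates are the brush in the tray (303,170), loose bars on the bench at (200,151) and (196,221), and a far one in the scene view at (47,72). By the description it's the one in the tray. Next: a close crop and measurements.

```bash
cat > h.py <<'E'
import numpy as np,cv2
from station import env
def ray(f,u,v,z):
    R=np.array(f["R"]);t=np.array(f["t"]);C=-R.T@t
    d=R.T@np.array([(u-f["cx"])/f["fx"],(v-f["cy"])/f["fy"],1]);return C+d*(z-C[2])/d[2]
def proj(f,X):
    c=np.array(f["R"])@np.array(X)+f["t"];return np.array([f["fx"]*c[0]/c[2]+f["cx"],f["fy"]*c[1]/c[2]+f["cy"]])
E
python3 - <<'E'
from h import *
f=env.grab_frame("top");im=f["pixels"]
hsv=cv2.cvtColor(im,cv2.COLOR_RGB2HSV)
m=cv2.inRange(hsv,(3,80,40),(18,255,255))
cs,_=cv2.findContours(m,cv2.RETR_EXTERNAL,cv2.CHAIN_APPROX_NONE)
for c in cs:
    if cv2.contourArea(c)>60:
        r=cv2.minAreaRect(c);print("wood",np.round(r[0],1),np.round(r[1],1),round(r[2],1),np.round(cv2.boxPoints(r),1).tolist())
g=cv2.GaussianBlur(im,(0,0),.8)[110:260,220:410]
cv2.imwrite("pics/crop1.png",cv2.resize(im[110:260,220:410],None,fx=4,fy=4,interpolation=cv2.INTER_CUBIC)[:,:,::-1])
E
```

```text
wood [195.7 221.3] [49.   6.3] 37.5 [[174.3000030517578, 208.89999389648438], [178.1999969482422, 203.8000030517578], [217.0, 233.60000610351562], [213.1999969482422, 238.6999969482422]]
wood [301.1 169.9] [44.5 11.4] 77.5 [[290.79998779296875, 149.39999389648438], [301.8999938964844, 146.89999389648438], [311.5, 190.3000030517578], [300.3999938964844, 192.8000030517578]]
wood [198.6 151.2] [ 6.6 49.2] 49.8 [[177.6999969482422, 164.5], [215.3000030517578, 132.8000030517578], [219.5, 137.8000030517578], [182.0, 169.5]]
wood [188.3  33.5] [32.7 78.5] 73.8 [[146.0, 28.700000762939453], [221.39999389648438, 6.900000095367432], [230.5, 38.29999923706055], [155.10000610351562, 60.099998474121094]]
```

View pics/crop1.png

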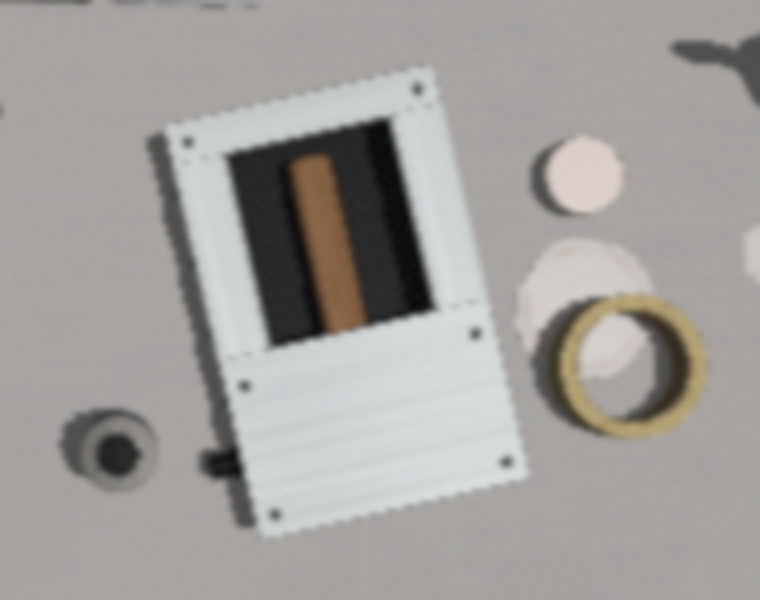

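The crop shows the wide bar under the cover, from (307,157) to (345,330) in the crop. It is clearly wider than the bench bars, so it is the brush. Cover corners in the crop: (167,127), (432,68), (527,475), (263,535).

```bash
python3 - <<'E'
from h import *
f=env.grab_frame("top")
P=lambda u,v,z: ray(f,220+u/4-.375,110+v/4-.375,z)
c=[P(*p,.064) for p in((167,127),(432,68),(527,475),(263,535))]
o=np.mean(c,0);dx=(c[0]+c[1]-c[2]-c[3])/2;dy=(c[0]+c[3]-c[1]-c[2])/2
print("tray",o,np.linalg.norm(dx),np.linalg.norm(dy),np.degrees(np.arctan2(dx[1],dx[0])),np.degrees(np.arctan2(-dy[0],dy[1])))
yaw=np.arctan2(dx[1],dx[0]);T=np.array([[np.cos(yaw),-np.sin(yaw)],[np.sin(yaw),np.cos(yaw)]])
print("hatch",o[:2]+T@[.0475,0])
for n,p in dict(hTL=(230,155),hTR=(388,120),hBR=(433,312),hBL=(272,347)).items(): print(n,T.T@(P(*p,.064)-o)[:2])
b=np.array(((290.8,149.4),(301.9,146.9),(311.5,190.3),(300.4,192.8)))
m=cv2.inRange(cv2.cvtColor(f["pixels"],cv2.COLOR_RGB2HSV),(3,80,40),(18,255,255))
m[:, :280]=0;m[:,325:]=0;m[:140]=0
v,u=np.nonzero(m);pts=np.array([ray(f,a,c_,.042)[:2] for a,c_ in zip(u,v)])
mu,ev,_=cv2.PCACompute2(pts,None)[0:3];d=ev[0]*np.sign(ev[0][0]);mu=mu[0]
s=(pts-mu)@d;w=(pts-mu)@[-d[1],d[0]];print("brush axis deg",np.degrees(np.arctan2(d[1],d[0])),"mid",mu,"len",np.ptp(s),"w",np.ptp(w))
mid=[w[(s>k)&(s<k+.006)].mean() for k in np.arange(-.05,.05,.01)];print(np.round(mid,4))
e=mu+d*(s.max()+.001);print("end",e,"in tray",T.T@(e-o[:2]),"centre tray",T.T@(e-d*.095-o[:2]))
for n,p,z in(("bottle",(118,455),.131),("cup",(584,175),.028),("tape",(632,365),.048)):
    q=P(*p,z);print(n,q,T.T@(q-o)[:2])
E
```

```text
tray [ 0.52537163 -0.08680387  0.064     ] 0.27937809514721285 0.18097729777559757 11.436680993471848 11.176727020297907
hatch [ 0.57192849 -0.07738534]
hTL [0.11244416 0.05412587]
hTR [ 0.1116103 -0.0542799]
hBR [-0.02041353 -0.05405595]
hBL [-0.01912297  0.05584796]
brush axis deg 10.90731564081256 mid [ 0.56673108 -0.07619327] len 0.12117078706749812 w 0.03135714663399701
[ 0.0001 -0.0002 -0.0003 -0.0001  0.0002 -0.0001 -0.0001  0.0005 -0.0003
 -0.0002]
end [ 0.62774437 -0.06443589] in tray [0.10477531 0.00162489] centre tray [0.00977936 0.0025026 ]
bottle [0.42866781 0.06742149 0.131     ] [-0.06420315  0.17033803]
cup [ 0.60894447 -0.25601153  0.028     ] [ 0.04836214 -0.18241917]
tape [ 0.47739325 -0.2790905   0.048     ] [-0.08515327 -0.17895528]
```

Call:
move_arm(series="0.022 -0.035 0 0 0 1 0;0.044 -0.07 0 0 0 2 0;0.066 -0.105 0 0 0 3 0;0.088 -0.14 0 0 0 4 0.2;0.11 -0.175 0 0 0 4.5 0.4")

```text
time: 0.62
position: [0.2856, 0.4231, 0.2421]
ee_rot: [-3.141, -0.0, -2.948]
ft_force: [-0.0, 0.5, 0.0]
gripper_width: 0.0637
grasp_force: 0.0
```

Call:
move_arm(series="0.022 -0.035 0 0 0 0 0.4;0.044 -0.07 0 0 0 0 0.4;0.066 -0.105 0 0 0 0 0.4;0.088 -0.14 0 0 0 0 0.4;0.11 -0.175 0 0 0 0 0.4")

```text
time: 1.03
position: [0.3955, 0.248, 0.2424]
ee_rot: [3.141, 0.0, -2.954]
ft_force: [1.3, 1.0, -1.1]
gripper_width: 0.0512
grasp_force: 0.0
```

Call:
move_arm(series="0.022 -0.035 0 0 0 0 0.4;0.044 -0.07 0 0 0 0 0.4;0.066 -0.105 0 0 0 0 0.4;0.088 -0.14 0 0 0 0 0.4;0.11 -0.175 0 0 0 0 0.4")

```text
time: 1.45
position: [0.5055, 0.0731, 0.2425]
ee_rot: [3.141, 0.0, -2.954]
ft_force: [1.4, 1.2, 0.3]
gripper_width: 0.0511
grasp_force: 0.0
```

Call:
move_arm(series="0.022 -0.035 -0.01 0 0 0 0.4;0.044 -0.07 -0.02 0 0 0 0.4;0.066 -0.105 -0.03 0 0 0 0.4;0.09 -0.144 -0.04 0 0 0 0.4;0.09 -0.144 -0.04 0 0 0.03 0.4")

```text
time: 1.87
position: [0.5954, -0.0767, 0.2001]
ee_rot: [-3.138, -0.003, -2.959]
ft_force: [-2.3, 0.5, 0.4]
gripper_width: 0.0512
grasp_force: 0.0
```

```bash
python3 - <<'E'
from h import *
s=env.read_state();print(s["position"],s["ee_rot"],s["joints"])
f=env.grab_frame("wrist");im=f["pixels"].copy()
m=cv2.inRange(cv2.cvtColor(im,cv2.COLOR_RGB2HSV),(3,80,30),(18,255,255))
cs,_=cv2.findContours(m,cv2.RETR_EXTERNAL,cv2.CHAIN_APPROX_NONE)
for c in cs:
    if cv2.contourArea(c)>300:
        r=cv2.boxPoints(cv2.minAreaRect(c));print([np.round(ray(f,*p,.042)[:2],4).tolist() for p in r],np.round(r).tolist())
print(proj(f,[.5953,-.0707,.042]),proj(f,[.6277,-.0644,.042]))
cv2.imwrite("pics/w1.png",im[:,:,::-1])
E
```

```text
[ 0.59537847 -0.07672991  0.20010445] [-3.13765022e+00 -3.01362988e-03 -2.95854072e+00] [-0.32989648  0.38296422  0.53352201  1.52467184 -0.19417386  1.28962323
  1.97995711]
[[0.6591, 0.1291], [0.623, 0.1697], [0.6398, 0.1857], [0.677, 0.1448]] [[455.0, 281.0], [510.0, 254.0], [520.0, 273.0], [464.0, 300.0]]
[[0.5096, -0.1021], [0.5047, -0.0754], [0.6247, -0.0509], [0.6303, -0.0808]] [[242.0, 69.0], [276.0, 69.0], [276.0, 214.0], [242.0, 214.0]]
[260.41156833 178.65881152] [260.50635321 214.51171815]
```

View pics/w1.png

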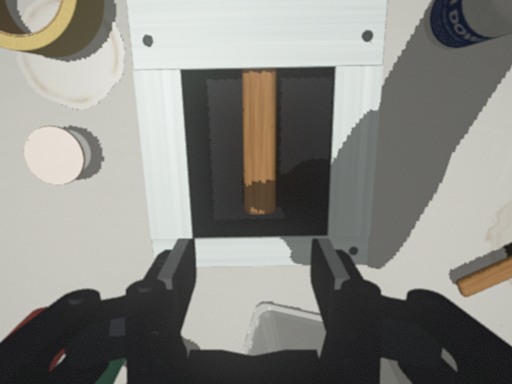

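The wrist view shows the handle centred in the hatch, from (260,69) to (260,214), and it agrees with the top view to about 1.5 mm. I descend with jaws at 51 mm.

Call:
move_arm(series="0 0 -0.025 0 0 0 0.4;0 0 -0.05 0 0 0 0.4;0 0 -0.075 0 0 0 0.4;0 0 -0.1 0 0 0 0.4;0 0 -0.1 0 0 0 0.4")

```text
time: 2.33
position: [0.5916, -0.0673, 0.0972]
ee_rot: [3.139, -0.008, -2.95]
ft_force: [-1.6, 0.6, -1.1]
gripper_width: 0.0512
grasp_force: 0.0
```

Call:
move_arm(series="0 0 0 0 0 0 0.4;0 0 0 0 0 0 0.4;0 0 0 0 0 0 0.4;0 0 0 0 0 0 0.4")

```text
time: 2.67
position: [0.596, -0.069, 0.1042]
ee_rot: [-3.141, 0.003, -2.951]
ft_force: [-0.5, -0.2, -0.2]
gripper_width: 0.0512
grasp_force: 0.0
```

Call:
move_arm(series="0 0 0 0 0 0 0.4;0 0 0 0 0 0 0.4;0 0 0 0 0 0 0.4;0 0 0 0 0 0 0.4")

```text
time: 3.0
position: [0.595, -0.069, 0.1025]
ee_rot: [-3.142, 0.0, -2.951]
ft_force: [-0.2, 1.0, 0.7]
gripper_width: 0.0517
grasp_force: 0.0
```

Call:
move_arm(series="0 -0.002 -0.015 0 0 0 0.4;0 -0.002 -0.03 0 0 0 0.4;0 -0.002 -0.045 0 0 0 0.4;0 -0.002 -0.06 0 0 0 0.4;0 -0.002 -0.068 0 0 0 0.4")

```text
time: 3.42
position: [0.594, -0.0708, 0.0325]
ee_rot: [3.141, -0.002, -2.951]
ft_force: [0.8, 0.1, -0.3]
gripper_width: 0.0514
grasp_force: 0.0
```

Call:
move_arm(series="0 0 -0.004 0 0 0 0.4;0 0 -0.008 0 0 0 0.4;0 0 -0.008 0 0 0 0.4;0 0 -0.008 0 0 0 0.4;0 0 -0.008 0 0 0 0.4")

```text
time: 3.83
position: [0.5955, -0.0711, 0.0271]
ee_rot: [-3.141, 0.001, -2.951]
ft_force: [0.3, -0.6, -0.5]
gripper_width: 0.0512
grasp_force: 0.0
```

Now close gently, then plan the tilt.

Call:
move_arm(series="0 0 0 0 0 0 0.5;0 0 0 0 0 0 0.6;0 0 0 0 0 0 0.7;0 0 0 0 0 0 0.8;0 0 0 0 0 0 0.8", force=50)

```text
time: 4.25
position: [0.5953, -0.071, 0.0267]
ee_rot: [-3.141, 0.001, -2.951]
ft_force: [-1.0, 0.5, 3.3]
gripper_width: 0.027
grasp_force: 49.5
```

Call:
move_arm(series="0 0 0 0 0 0 0.9;0 0 0 0 0 0 1;0 0 0 0 0 0 1;0 0 0 0 0 0 1")

```text
time: 4.58
position: [0.5953, -0.071, 0.0265]
ee_rot: [-3.141, 0.001, -2.951]
ft_force: [1.4, 0.5, 2.5]
gripper_width: 0.0276
grasp_force: 49.6
```

```bash
cat > plan.py <<'E'
# tray-frame x-z plan: brush pose per tilt -> TCP shift (world) and clearances, mm
import numpy as np
yaw=np.radians(11.0); L0=-85.2  # head end x ; brush middle x=9.8, z=4
poly=np.array([[-95,38],[95,38],[95,24],[7,24],[7,0],[-91,0]],float)
g=np.array([62,23.0])           # TCP in brush (y,z)
def pose(th,tipx,tipz):
    c,s=np.cos(th),np.sin(th);R=np.array([[c,-s],[s,c]])
    return R,np.array([tipx,tipz])-R@[-91,0]
def clear(R,o):
    P=[];n=len(poly)
    for i in range(n):
        a,b=poly[i],poly[(i+1)%n];P+=[a+(b-a)*k for k in np.linspace(0,1,200)]
    P=np.array(P)@R.T+o
    fl=P[:,1].min()-4
    def box(x0,x1):
        dx=np.maximum(np.maximum(x0-P[:,0],P[:,0]-x1),0);dz=np.maximum(np.maximum(60-P[:,1],P[:,1]-64),0)
        return np.hypot(dx,dz).min()
    return fl,box(-142,-20),box(115,142),P[:,0].min()
R0,o0=pose(0,-81.2,4);g0=R0@g+o0
for th,x,z in[(0,-81,4),(0,-79,8),(6,-77,9),(12,-71,9),(18,-60,9),(24,-46,9),(30,-34,9),(36,-26,9),(42,-20,9),(42,10,36),(42,40,66),(42,40,96),(42,20,96)]:
    R,o=pose(np.radians(th),x,z);d=(R@g+o-g0)/1000
    print(th,x,z,"shift",np.round([d[0]*np.cos(yaw),d[0]*np.sin(yaw),d[1]],4),"clr floor/rear/front/minx",np.round(clear(R,o),1))
E
python3 plan.py
```

```text
0 -81 4 shift [0.0002 0.     0.    ] clr floor/rear/front/minx [  0.   18.   20.6 -85. ]
0 -79 8 shift [0.0022 0.0004 0.004 ] clr floor/rear/front/minx [  4.   14.   16.1 -83. ]
6 -77 9 shift [0.0009 0.0002 0.0209] clr floor/rear/front/minx [  5.    6.8  10.3 -85. ]
12 -71 9 shift [0.002  0.0004 0.0363] clr floor/rear/front/minx [  5.    1.4  11.5 -82.8]
18 -60 9 shift [0.0065 0.0013 0.0512] clr floor/rear/front/minx [  5.    0.   25.8 -75.5]
24 -46 9 shift [0.0124 0.0024 0.0652] clr floor/rear/front/minx [  5.    0.   39.2 -65.1]
30 -34 9 shift [0.0149 0.0029 0.0784] clr floor/rear/front/minx [  5.    0.   50.9 -56.5]
36 -26 9 shift [0.0122 0.0024 0.0905] clr floor/rear/front/minx [  5.    0.1  61.8 -51.6]
42 -20 9 shift [0.0064 0.0012 0.1015] clr floor/rear/front/minx [  5.    0.   63.1 -48.4]
42 10 36 shift [0.0358 0.007  0.1285] clr floor/rear/front/minx [ 32.    1.6  49.5 -18.4]
42 40 66 shift [0.0653 0.0127 0.1585] clr floor/rear/front/minx [62.  41.9 51.7 11.6]
42 40 96 shift [0.0653 0.0127 0.1885] clr floor/rear/front/minx [92.  63.9 74.  11.6]
42 20 96 shift [0.0457 0.0089 0.1885] clr floor/rear/front/minx [92.  50.5 87.3 -8.4]
```

```bash
cat > plan2.py <<'E'
from plan import *
print("----")
for th in(0,3,6,9,12,15,18,21,24,28,32,36,40,44):
    z=4+min(4,1+th) if th else 6
    best=max(((min(c[1],12)+min(c[2],14)*1.0 if min(c[0],c[1],c[2])>0 else -9)-0.01*abs(x+81),x,c) for x in np.arange(-82,30,1.) for c in[clear(*pose(np.radians(th),x,z))])
    x,c=best[1:];R,o=pose(np.radians(th),x,z);d=(R@g+o-g0)/1000
    print(th,x,z,"shift",np.round([d[0]*np.cos(yaw),d[0]*np.sin(yaw),d[1]],4),"clr",np.round(c,1))
E
python3 plan2.py|sed '1,/----/d'
```

```text
0 -81.0 6 shift [0.0002 0.     0.002 ] clr [  2.   16.   18.9 -85. ]
3 -82.0 8 shift [-0.0022 -0.0004  0.012 ] clr [  4.   10.7  13.9 -88. ]
6 -81.0 8 shift [-0.003  -0.0006  0.0199] clr [  4.    7.3  14.4 -89. ]
9 -79.0 8 shift [-0.0032 -0.0006  0.0277] clr [  4.    4.1  14.  -88.9]
12 -75.0 8 shift [-0.0019 -0.0004  0.0353] clr [  4.    1.4  14.4 -86.8]
15 -55.0 8 shift [0.0148 0.0029 0.0428] clr [  4.    3.2  13.9 -68.7]
18 -25.0 8 shift [0.0408 0.0079 0.0502] clr [  4.    9.9  14.  -40.5]
21 -15.0 8 shift [0.0469 0.0091 0.0573] clr [  4.   12.3  18.3 -32.4]
24 -13.0 8 shift [0.0448 0.0087 0.0642] clr [  4.   12.4  24.9 -32.1]
28 -11.0 8 shift [0.0407 0.0079 0.0731] clr [  4.   12.1  33.7 -32.4]
32 -8.0 8 shift [0.0371 0.0072 0.0816] clr [  4.   12.5  39.9 -31.5]
36 -6.0 8 shift [0.0319 0.0062 0.0895] clr [  4.   12.3  41.7 -31.6]
40 -4.0 8 shift [0.0261 0.0051 0.097 ] clr [  4.   12.1  44.5 -31.5]
44 -1.0 8 shift [0.0209 0.0041 0.1038] clr [  4.   12.6  47.1 -30.3]
```

```bash
cat > plan3.py <<'E'
from plan import *
print("----")
K=[(0,-81,6),(4,-78,8),(8,-74,7.5),(11,-68,7),(13,-60,7),(14.5,-52,7),(16,-42,7),(17.5,-33,7.5),(20,-24,8),(23,-17,8),(26,-13,8),(29,-9,8),(33,-6,9),(37,-3,10),(41,0,12),(45,3,15),(45,12,26),(45,22,38),(45,32,50),(45,38,64),(45,38,80),(45,38,95)]
for th,x,z in K:
    R,o=pose(np.radians(th),x,z);d=(R@g+o-g0)/1000
    print(th,x,z,"shift",np.round([d[0]*np.cos(yaw),d[0]*np.sin(yaw),d[1]],4),"rot",np.round(th/6*np.array([np.sin(yaw),-np.cos(yaw)]),2),"clr",np.round(clear(R,o),1))
E
python3 plan3.py|sed '1,/----/d'
```

```text
0 -81 6 shift [0.0002 0.     0.002 ] rot [ 0. -0.] clr [  2.   16.   18.9 -85. ]
4 -78 8 shift [0.0012 0.0002 0.0146] rot [ 0.13 -0.65] clr [  4.    9.8  10.2 -84.6]
8 -74 7.5 shift [0.0025 0.0005 0.0246] rot [ 0.25 -1.31] clr [  3.5   6.5   8.5 -83.2]
11 -68 7 shift [0.0059 0.0011 0.0318] rot [ 0.35 -1.8 ] clr [  3.    4.9   5.4 -79.2]
13 -60 7 shift [0.0119 0.0023 0.0368] rot [ 0.41 -2.13] clr [  3.    4.7   7.8 -72.4]
14.5 -52 7 shift [0.0182 0.0035 0.0406] rot [ 0.46 -2.37] clr [  3.    5.3  10.6 -65.4]
16 -42 7 shift [0.0264 0.0051 0.0443] rot [ 0.51 -2.62] clr [  3.    6.9  12.5 -56.3]
17.5 -33 7.5 shift [0.0336 0.0065 0.0484] rot [ 0.56 -2.86] clr [  3.5   8.2  14.6 -48.2]
20 -24 8 shift [0.0394 0.0077 0.0549] rot [ 0.64 -3.27] clr [  4.    9.5  18.9 -40.8]
23 -17 8 shift [0.0423 0.0082 0.062 ] rot [ 0.73 -3.76] clr [  4.   11.   24.  -35.5]
26 -13 8 shift [0.0418 0.0081 0.0687] rot [ 0.83 -4.25] clr [  4.   11.8  29.8 -33.3]
29 -9 8 shift [0.0411 0.008  0.0753] rot [ 0.92 -4.74] clr [  4.   12.8  35.1 -30.9]
33 -6 9 shift [0.0373 0.0072 0.0846] rot [ 1.05 -5.4 ] clr [  5.   12.4  38.8 -30.1]
37 -3 10 shift [0.0329 0.0064 0.0934] rot [ 1.18 -6.05] clr [  6.   12.2  40.  -29.1]
41 0 12 shift [0.0281 0.0055 0.1027] rot [ 1.3  -6.71] clr [  8.   11.4  42.8 -27.9]
45 3 15 shift [0.0227 0.0044 0.1125] rot [ 1.43 -7.36] clr [ 11.   10.1  47.3 -26.7]
45 12 26 shift [0.0315 0.0061 0.1235] rot [ 1.43 -7.36] clr [ 22.    8.7  46.  -17.7]
45 22 38 shift [0.0413 0.008  0.1355] rot [ 1.43 -7.36] clr [34.  12.3 47.4 -7.7]
45 32 50 shift [0.0512 0.0099 0.1475] rot [ 1.43 -7.36] clr [46.  24.5 48.8  2.3]
45 38 64 shift [0.0571 0.0111 0.1615] rot [ 1.43 -7.36] clr [60.  37.1 54.4  8.3]
45 38 80 shift [0.0571 0.0111 0.1775] rot [ 1.43 -7.36] clr [76.  48.9 65.8  8.3]
45 38 95 shift [0.0571 0.0111 0.1925] rot [ 1.43 -7.36] clr [91.  60.6 76.4  8.3]
```

Call:
move_arm(series="0 0 0.003 0 0 0 1;0.001 0 0.009 0.06 -0.33 0 1;0.001 0 0.015 0.13 -0.65 0 1;0.001 0 0.015 0.13 -0.65 0 1;0.001 0 0.015 0.13 -0.65 0 1")

```text
time: 5.0
position: [0.5954, -0.0712, 0.0413]
ee_rot: [3.141, 0.068, -2.952]
ft_force: [-0.7, -0.5, -1.1]
gripper_width: 0.027
grasp_force: 49.2
```

```bash
python3 - <<'E'
from h import *
a=[]
for n in("scene","wrist"):
    f=env.grab_frame(n);im=f["pixels"]
    if n=="scene": im=cv2.resize(im[170:300,200:370],(500,384),interpolation=cv2.INTER_CUBIC)
    else: im=im[:,100:400]
    a.append(im)
cv2.imwrite("pics/lift1.png",np.hstack(a)[:,:,::-1])
E
```

```text
(no output)
```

View pics/lift1.png

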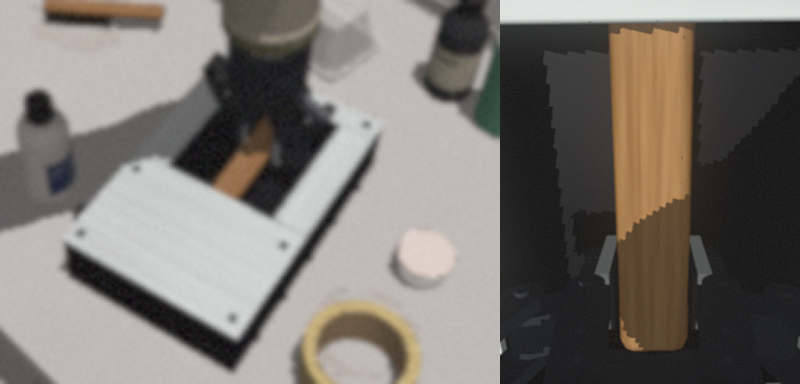

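The brush is held squarely between the pads at crop row ~270, with the handle end at (655,350), and nothing beside the tray has moved. I continue the tilt.

Call:
move_arm(series="0.001 0 0.005 0.06 -0.33 0 1;0.0015 0.0003 0.01 0.12 -0.66 0 1;0.003 0.0006 0.0135 0.17 -0.9 0 1;0.005 0.001 0.017 0.22 -1.15 0 1;0.005 0.001 0.017 0.22 -1.15 0 1")

```text
time: 5.52
position: [0.6008, -0.0702, 0.0585]
ee_rot: [3.141, 0.193, -2.952]
ft_force: [0.3, 0.4, -1.0]
gripper_width: 0.0274
grasp_force: 49.2
```

Call:
move_arm(series="0.003 0.0006 0.003 0.03 -0.17 0 1;0.006 0.0012 0.005 0.06 -0.33 0 1;0.009 0.0018 0.007 0.08 -0.45 0 1;0.013 0.0025 0.009 0.11 -0.57 0 1;0.013 0.0025 0.009 0.11 -0.57 0 1")

```text
time: 5.93
position: [0.6147, -0.0674, 0.0677]
ee_rot: [3.141, 0.254, -2.951]
ft_force: [0.2, -1.1, -1.1]
gripper_width: 0.0273
grasp_force: 49.2
```

Call:
move_arm(series="0.007 0.0015 0.0035 0.05 -0.25 0 1;0.0145 0.003 0.0075 0.1 -0.49 0 1;0.0205 0.004 0.014 0.18 -0.9 0 1;0.0235 0.0045 0.021 0.27 -1.39 0 1;0.023 0.0045 0.028 0.37 -1.88 0 1")

```text
time: 6.35
position: [0.6385, -0.0627, 0.0963]
ee_rot: [-3.141, 0.458, -2.95]
ft_force: [0.4, 0.6, -1.0]
gripper_width: 0.0272
grasp_force: 49.2
```

Call:
move_arm(series="-0.001 0 0.007 0.09 -0.49 0 1;-0.004 -0.001 0.016 0.22 -1.15 0 1;-0.009 -0.0015 0.025 0.35 -1.8 0 1;-0.0135 -0.0025 0.034 0.47 -2.46 0 1;-0.019 -0.0035 0.044 0.6 -3.11 0 1")

```text
time: 6.77
position: [0.6223, -0.066, 0.1254]
ee_rot: [3.137, 0.712, -2.953]
ft_force: [1.1, 0.7, -2.1]
gripper_width: 0.0268
grasp_force: 49.3
```

```bash
python3 - <<'E'
from h import *
s=env.read_state();print(s["position"],s["ee_rot"],s["joints"],s["ft_force"])
a=[]
for n in("scene","wrist"):
    f=env.grab_frame(n);im=f["pixels"]
    if n=="scene": im=cv2.resize(im[150:300,200:390],(486,384),interpolation=cv2.INTER_CUBIC)
    else: im=im[:,100:400]
    a.append(im)
cv2.imwrite("pics/lift2.png",np.hstack(a)[:,:,::-1])
E
```

```text
[ 0.62228262 -0.06595281  0.12543163] [ 3.13715911  0.71160023 -2.95292561] [ 1.93347978e-01  1.61570261e-01 -7.20552857e-04  2.15216038e+00
 -1.02848537e+00  2.92584584e-01  2.87507480e+00] [ 1.12215274  0.68018008 -2.11876971]
```

View pics/lift2.png

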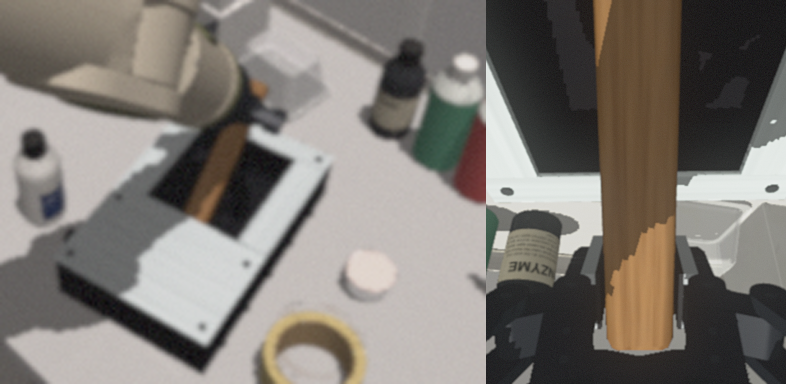

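The brush is tilted to about 41° with the handle out of the hatch, the bristle end still below, and nothing touched. Joints 6 and 7 are near their limits, so I keep this tilt and draw it out along its axis.

Call:
move_arm(series="0.004 0.001 0.006 0 0 0 1;0.009 0.002 0.012 0 0 0 1;0.009 0.002 0.012 0 0 0 1")

```text
time: 7.12
position: [0.6339, -0.0634, 0.1382]
ee_rot: [3.137, 0.71, -2.951]
ft_force: [-0.6, 0.4, 0.2]
gripper_width: 0.0272
grasp_force: 49.3
```

```bash
python3 - <<'E'
from station import env
s=env.read_state();print(s["position"],s["ee_rot"],s["joints"],s["ft_force"])
E
```

```text
[ 0.6338814  -0.06338899  0.1382325 ] [ 3.13699028  0.7095216  -2.95116011] [ 0.1513475   0.15978038  0.03291441  2.11624557 -0.92723926  0.31313886
  2.7605268 ] [-0.56610185  0.36840307  0.21110233]
```

Call:
move_arm(series="0.006 0.001 0.006 0 0 0 1;0.012 0.0025 0.014 0 0 0 1;0.018 0.0035 0.024 0 0 0 1;0.02 0.004 0.036 0 0 0 1;0.02 0.004 0.048 0 0 0 1")

```text
time: 7.53
position: [0.6525, -0.0582, 0.1844]
ee_rot: [3.136, 0.706, -2.95]
ft_force: [0.5, 0.2, -0.4]
gripper_width: 0.0273
grasp_force: 49.3
```

Call:
move_arm(series="0 0 0.012 0 0 0 1;0 0 0.024 0 0 0 1;0 0 0.034 0 0 0 1;0 0 0.042 0 0 0 1;0 0 0.042 0 0 0 1")

```text
time: 7.95
position: [0.653, -0.0587, 0.2285]
ee_rot: [3.136, 0.71, -2.95]
ft_force: [-0.5, 0.1, -0.4]
gripper_width: 0.0271
grasp_force: 49.3
```

```bash
python3 - <<'E'
from h import *
s=env.read_state();print(s["position"],s["ee_rot"],s["joints"],s["ft_force"])
f=env.grab_frame("scene");im=cv2.resize(f["pixels"][110:300,180:420],(720,570),interpolation=cv2.INTER_CUBIC)
cv2.imwrite("pics/lift3.png",im[:,:,::-1])
from scipy.spatial.transform import Rotation as Ro
R=Ro.from_euler("xyz",s["ee_rot"]).as_matrix();p=s["position"]
# brush frame in tool at grasp: y->-x or +x tool along handle, z-> -tool z ; TCP at brush (0,62,23)mm
y=R[:,0]*np.sign(R[0,0]);z=-R[:,2];yaw=np.radians(11);T=np.array([[np.cos(yaw),-np.sin(yaw)],[np.sin(yaw),np.cos(yaw)]])
for n,q in dict(handle=(95,31),bristle=(-91,0),head=(-95,38)).items():
    X=p+y*(q[0]-62)/1e3+z*(q[1]-23)/1e3
    print(n,np.round(X,3),"tray",np.round(T.T@(X[:2]-[.5254,-.0868]),3),"px",np.round((proj(f,X)-[180,110])*3))
E
```

```text
[ 0.65304249 -0.05865168  0.22850768] [ 3.13643752  0.71004641 -2.95025881] [ 0.0288061   0.06769918  0.14143936  1.98544114 -0.55805902  0.47556425
  2.35069863] [-0.50782514  0.14042296 -0.43292176]
handle [ 0.672 -0.055  0.256] tray [0.15  0.003] px [387. 105.]
bristle [ 0.554 -0.078  0.111] tray [0.03  0.003] px [307. 302.]
head [ 0.527 -0.083  0.138] tray [0.002 0.003] px [292. 302.]
```

View pics/lift3.png

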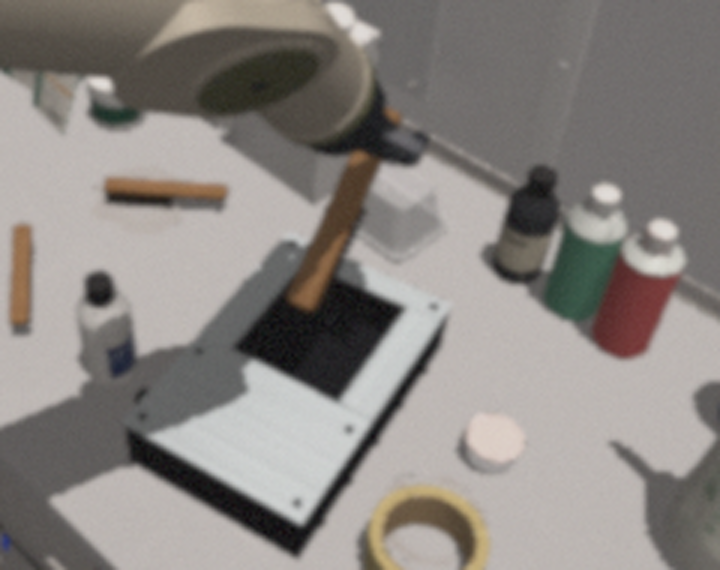

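The brush is fully out. The head end shows at (305,300) over the hatch, where it was predicted, and the bystanders haven't moved. I let it settle, then hand in.

Call:
move_arm(series="0 0 0 0 0 0 1;0 0 0 0 0 0 1;0 0 0 0 0 0 1;0 0 0 0 0 0 1;0 0 0 0 0 0 1")

```text
time: 8.42
position: [0.6518, -0.0592, 0.2257]
ee_rot: [3.135, 0.706, -2.953]
ft_force: [0.5, 0.2, -1.8]
gripper_width: 0.0273
grasp_force: 49.3
```

Call:
move_arm(series="0 0 0 0 0 0 1;0 0 0 0 0 0 1;0 0 0 0 0 0 1;0 0 0 0 0 0 1;0 0 0 0 0 0 1")

```text
time: 8.83
position: [0.652, -0.0591, 0.2263]
ee_rot: [3.135, 0.707, -2.952]
ft_force: [-0.1, -1.1, -0.1]
gripper_width: 0.0271
grasp_force: 49.3
```

```bash
python3 - <<'E'
from station import env
s=env.read_state();print(s["position"],s["qvel"].round(3),s["grasp_force"]);print(env.job_done())
E
```

```text
[ 0.65195195 -0.05908343  0.22631482] [-0.001  0.    -0.001 -0.001  0.001 -0.001  0.001] 49.281057715415955
the job is handed in; nothing more can be done
None
```

The brush was drawn out handle first and the job handed in at about 9 s: it is held still at about 41°, bristle end over the opening and about 45 mm above the cover, with no contact force felt on the way out and the bottle, cup and tape roll undisturbed in the last picture.

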